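# Start a large cup on the room's coffee maker

## Robot

A 7-joint arm with a two-finger parallel gripper is mounted at the origin on the work surface. World frame = base frame: x ahead of the robot, y to its left, z up, the work surface at z = 0. Lengths are in m, angles in rad, forces in N, time in s.
With the tool pointing down it reaches from about 0.4 to 0.85 m from the base axis. Payload 10.4 kg.
Tool frame: the origin (TCP) lies midway between the tips of the shut fingers; the grasp point (between the pads) lies 19 mm behind it (r.grip_depth is the distance from the TCP to the grasp point, in m); z points along the fingers, y is the line along which they close (so a half turn about z gives the same grasp; the last joint's range is limited). The gripper opens to 87 mm and grips with 3 to 60 N. Pads are 19 mm wide; open, the fingers measure 117 mm over their backs; the gripper's body (75 mm by 190 mm) begins 51 mm behind the grasp point.
Start: joints at [-1.204, 0.332, -0.065, 1.46, 0.022, 1.35, -0.088], TCP at [0.237, 0.578, 0.223] pointing down, gripper open.
Joint ranges: [-2.6, 2.6], [-0.5, 2.12], [-1.47, 1.34], [0.16, 2.42], [-1.27, 4.41], [0.06, 2.06], [-2.6, 2.6]. Speed limits (rad/s): [2.22, 2.22, 2.79, 2.79, 3.14, 3.14, 3.14].

## Interface

Orientations are given as a rotation vector (axis times angle).
In Python, from bench import r gives the robot as it stands. Calls block until the motion is done:
- r.goto(position, orientation): joint-space move of the TCP to a pose.
- r.line_to(position, v=0.15, rotation=None): straight line of the TCP; rotation=None keeps the orientation; v is the mean speed in m/s.
- r.move_joints(angles): joint-space move.
- r.release() and r.gripper_close(effort=None): open the fingers fully, or close them until they stop; effort is the grip in N (None keeps the last).
- r.pause(seconds).
- r.ik(position, orientation): joint angles nearest the present ones, or None.
- r.get_image(name): name is "scene" or "top" or "wrist"; returns a dict with "img" (480x640x3 uint8, red, green, blue), "vertical_fov" (degrees; the focal length in pixels is half the picture's height over the tangent of half this angle, whatever the lens; pixels are square), "cx", "cy" (the principal point, pixels), "camera_from_world" (4x4, takes a point from world to camera coordinates). Camera axes: x right, y up, looking along -z (the intrinsics and any distortion apply to the point x, -y, -z); pixel columns grow to the right and rows downward; lengths in m; the calibration is good to about 2 mm. A picture is of the moment at which its call begins. There is no depth.
A pose or a line that the arm cannot do raises r.PlanningError and nothing moves.
- r.job_done(): hands the job in; it is judged then, once.
Readings, each from a call of its own:
- r.get_time_s(): time.
- r.get_joint_positions(): joint angles.
- r.get_qvel(): joint speeds.
- r.get_effort(): joint torques, N m.
- r.get_tool_pos(): TCP position.
- r.get_orientation(): TCP orientation.
- r.get_ft_force(): force on the tool from outside, world axes, zero at the start.
- r.get_ft_torque(): the same for the moment, N m.
- r.get_gripper_width(): finger opening in m.
- r.get_gripper_force(): force on a finger pad.
Only numpy, scipy, OpenCV 4.12 (cv2) and the standard library are available. Lean on these libraries where they do the work, as an engineer would, in place of code of your own. Each camera call takes 0.05 s, during which the arm holds its last target. There are 200 camera calls.

## Task

Start a large coffee with the closed fingertips, keeping the rest of the arm off the coffee maker: first push the coffee maker's raised lid fully shut, then press the green end of the cup-size rocker on its top fully down, and last press the red brew button on its foot fully down and let it spring back. Leave the blue rinse button unpressed, and do not lift, shift or knock over the cup under the spout or any of the other things on the counter.

Things in the scene. Friction and masses are not known exactly. Their poses are not given: they have to be found in the camera images.
- coffee_maker: Black coffee maker, fixed. Origin: on the counter under it; x runs from its front (robot side) to its back, y to the robot's left, z up. It spans x -195 to +115 mm, is 170 mm wide and 230 mm high to its flat deck, which carries rocker (pivot x -36, y 0) and lid. The head overhangs the drip tray from x = -60 mm back, 175 to 230 mm high; in front only a low foot with the buttons, 35 mm high.
- lid (a joint): Angle of the dark grey lid on the deck, rad: 0 = shut and level, up to 1.0 = raised. A slab 100 mm long (x), 120 mm wide, 12 mm thick, hinged at its back edge on a line along y at x = +100 mm, z = 232 mm of the coffee maker; its front edge rises. Stiff hinge: stays where left; 2 to 4 N down on the pad shuts it.
- lid_pad (a point): Middle of the lid's top face, marked by a silver disc 44 mm across, 50 mm from the hinge line. It moves with the lid; with the lid shut it lies at x +50, y 0, z 244 mm of the coffee maker.
- size_rocker (a joint): Angle of the cup-size rocker, rad: -0.16 = white end fully down (small cup), +0.16 = green end fully down (large cup). It stays where it is left (about 2 N at an end moves it).
- rocker_green_end (a point): Point to press on the rocker's green end, on its top face, 21 mm from the pivot towards the coffee maker's +y. The rocker is 64 mm long (along y), 26 mm wide, half green with a big white dot, half white with a small black dot; its top face is 14 mm above the deck when level. The point moves down 7 mm from end to end and finally lies 241 mm above the counter.
- brew_button (a joint): Travel of the red brew button, m: 0 = up, 0.006 = fully down. Spring: 1.2 N to start, 4 N fully down; springs back.
- brew_button_top (a point): Middle of the top of the red brew button, 30 mm across, in a black round housing 46 mm across whose rim stands 47 mm above the counter; this point is 57 mm above the counter when up. It is on the coffee maker's foot, 150 mm in front of the origin and 40 mm to one side: left or right varies, the blue button takes the other place.
- rinse_button (a joint): Travel of the blue rinse button, m: same make as the brew button. Not to be pressed.
- rinse_button_top (a point): Middle of the top of the blue rinse button.
- brew_cup: White ceramic cup under the spout on the drip tray, 72 mm across, 95 mm high, loose. Origin: centre of its underside.
- mug: Blue ceramic mug beside the coffee maker on its left, 80 mm across plus a handle, 90 mm high, loose. Origin: centre of its underside.
- creamer: White jar with a black cap beside the coffee maker on its right, 50 mm across, 110 mm high, loose. Origin: centre of its underside.
- bottle0: Small red toiletry bottle standing on the pale tray at the left, 34 mm across, 88 mm high, loose. Origin: centre of its underside.
- bottle1: Small red toiletry bottle standing on the pale tray at the left, 34 mm across, 88 mm high, loose. Origin: centre of its underside.
- bottle2: Small red toiletry bottle standing on the pale tray at the left, 34 mm across, 88 mm high, loose. Origin: centre of its underside.
- soap: Red packet of soap on the pale tray at the left, 55 x 80 x 20 mm, loose. Origin: centre of its underside.

How it is judged:
On the way, in this order (a step that is already met when the one before it is completed fails the run):
1. the lid is pushed shut (value of joint lid below 0.05 rad), for 0.1 s.
2. the green end of the rocker is pressed down (value of joint size_rocker above 0.11 rad), for 0.1 s.
3. the red brew button is pressed down (value of joint brew_button above 0.0045 m), for 0.05 s.
4. the red brew button has sprung back (value of joint brew_button below 0.001 m), for 0.1 s.
At the end, for the whole second after the job is handed in: The lid is shut (under 0.05 rad), the rocker's green end is down (over 0.11 rad), both buttons are up (within 1 mm), and the cup, mug, jar, three bottles and soap stand upright, at rest, within 15 mm of where they were (value of joint lid below 0.05 rad and value of joint size_rocker above 0.11 rad and value of joint each of brew_button, rinse_button below 0.001 m and distance of each of brew_cup, mug, creamer, bottle0, bottle1, bottle2, soap from where it was at the start of the episode below 0.015 m and angle between each of brew_cup, mug, creamer, bottle0, bottle1, bottle2, soap's own z axis and vertical below 0.15 rad and linear speed of each of brew_cup, mug, creamer, bottle0, bottle1, bottle2, soap below 0.02 m/s); the robot touches nothing.
It fails at once if the rocker is pressed to the large cup while the lid is still open (value of joint size_rocker above 0.03 rad and value of joint lid above 0.1 rad).
It fails at once if the brew button is pressed before the lid is shut and the large cup chosen (value of joint brew_button above 0.003 m and (value of joint lid above 0.1 rad or value of joint size_rocker below 0.08 rad)).
It fails at once if the arm or hand, not the fingers, pushes on the coffee maker (contact force between the arm and coffee_maker above 3 N).
It fails at once if the rinse button is pressed (value of joint rinse_button above 0.002 m).
It fails at once if a cup, mug, jar, bottle or soap is lifted, shifted or knocked over (distance of any of brew_cup, mug, creamer, bottle0, bottle1, bottle2, soap from where it was at the start of the episode above 0.02 m or angle between any of brew_cup, mug, creamer, bottle0, bottle1, bottle2, soap's own z axis and vertical above 0.5 rad).
It also fails if it takes over 42 s, if anything falls off the work surface, if the arm or the gripper's body presses on something with over 40 N, if the wrist force passes 120 N, or if a joint passes its speed limit or range.

## Working session

There is one attempt and no reset: what is moved stays moved. The work goes in short steps, each a Python script; the robot and the scene stay as the last script left them, time stands still between calls to the robot, and variables do not carry over. Pictures are saved under pics/ and viewed, at most 10 in all, crops included, and the job is handed in when it is done.

```bash
ls; mkdir -p pics; python3 - <<'E'
from bench import r
import cv2,numpy as np
for n in("scene","top"):
    d=r.get_image(n);cv2.imwrite(f"pics/{n}0.png",d["img"][:,:,::-1])
    print(n,{k:v for k,v in d.items() if k!="img"})
print(r.get_time_s(),r.get_orientation(),r.get_ft_force())
E
```

```text
pics
scene {'vertical_fov': 48.00883735713816, 'cx': 309.28573941460394, 'cy': 228.96081671912376, 'camera_from_world': array([[-0.96130799,  0.27490016, -0.01780012,  0.49380436],
       [-0.18662218, -0.60235164,  0.77610867,  0.10395196],
       [ 0.20263047,  0.74940136,  0.63034791, -1.46439242],
       [ 0.        ,  0.        ,  0.        ,  1.        ]])}
top {'vertical_fov': 43.20383990682135, 'cx': 341.0029595650113, 'cy': 245.8004206423946, 'camera_from_world': array([[-0.00348391, -0.99998634,  0.0038954 ,  0.20323843],
       [ 0.97774918, -0.00258932,  0.20976138, -0.60490221],
       [-0.20974842,  0.00453951,  0.97774485, -1.57462706],
       [ 0.        ,  0.        ,  0.        ,  1.        ]])}
0.1 [-6.08379670e-01 -3.08192932e+00  1.96600912e-03] [-0.79831806 -1.05377754  0.87650399]
```

View pics/scene0.png

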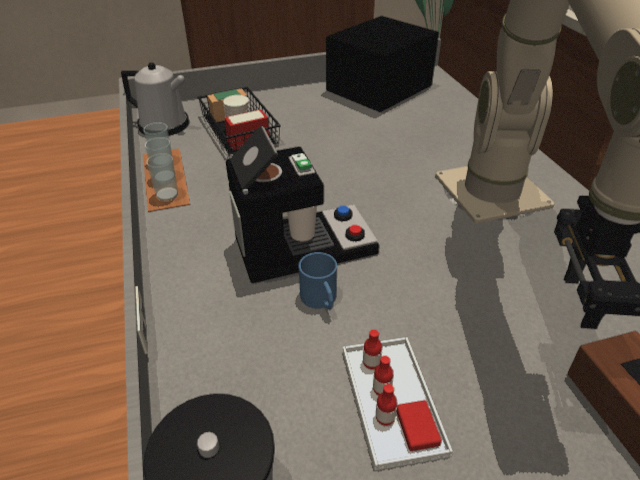

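View pics/top0.png

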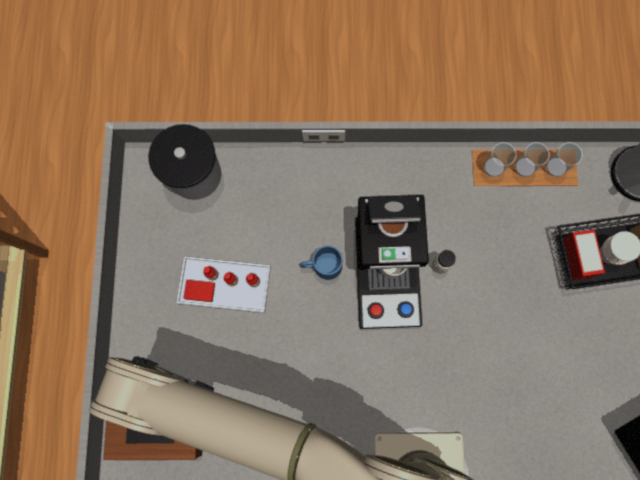

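The top view shows the red button at about (376,310), blue at (406,310), the rocker's green half at (388,254) and white half at (403,254), and the raised lid at about (395,208). The mug is at (327,262), and the creamer at (446,261). The scene view shows the red button at (355,232) and blue at (343,213).

```bash
cat > h.py <<'E'
from bench import r
import cv2,numpy as np
def ray(d,u,v):
    f=240/np.tan(np.radians(d["vertical_fov"]/2)); M=d["camera_from_world"]; R=M[:3,:3]
    return -R.T@M[:3,3], R.T@np.array([(u-d["cx"])/f,-(v-d["cy"])/f,-1])
def onplane(d,u,v,z):
    o,k=ray(d,u,v); return o+k*(z-o[2])/k[2]
def tri(d1,p1,d2,p2):
    o1,k1=ray(d1,*p1);o2,k2=ray(d2,*p2)
    s=np.linalg.lstsq(np.c_[k1,-k2],o2-o1,rcond=None)[0]
    a,b=o1+s[0]*k1,o2+s[1]*k2; return (a+b)/2,np.linalg.norm(a-b)
def proj(d,p):
    f=240/np.tan(np.radians(d["vertical_fov"]/2)); c=d["camera_from_world"]@np.r_[p,1]
    return d["cx"]-f*c[0]/c[2], d["cy"]+f*c[1]/c[2]
def blob(d,col,roi):
    x0,y0,x1,y1=roi; h=cv2.cvtColor(d["img"],cv2.COLOR_RGB2HSV)[y0:y1,x0:x1]
    lo,hi={"red":((0,130,70),(8,255,255)),"blue":((100,130,70),(125,255,255)),"green":((50,100,60),(90,255,255))}[col]
    m=cv2.inRange(h,lo,hi)
    if col=="red": m|=cv2.inRange(h,(172,130,70),(180,255,255))
    n,l,s,c=cv2.connectedComponentsWithStats(m); i=1+np.argmax(s[1:,4])
    return c[i]+[x0,y0],s[i]+np.array([x0,y0,0,0,0])
E
python3 - <<'E'
from h import *
np.set_printoptions(precision=4,suppress=True)
t,s=r.get_image("top"),r.get_image("scene")
for c,rt,rs,z in(("red",(355,295,390,325),(335,215,372,245),.055),("blue",(390,295,425,325),(330,200,360,222),.055),("green",(375,240,400,265),(285,145,320,175),.243)):
    a,sa=blob(t,c,rt);b,sb=blob(s,c,rs)
    print(c,a,sa,b,sb,"top",onplane(t,*a,z),"scene",onplane(s,*b,z),"tri",*tri(t,a,s,b))
a=t["img"][180:340,340:460];b=s["img"][110:280,215:395]
cv2.imwrite("pics/crop.png",np.hstack([cv2.resize(a,(420,560),interpolation=2),cv2.resize(b,(380,560*1),interpolation=2)])[:,:,::-1])
E
```

```text
red [375.5948 309.5948] [370 304  12  12 116] [354.8919 229.8919] [349 225  13  11 111] top [0.4337 0.11   0.055 ] scene [0.4342 0.1125 0.055 ] tri [0.4336 0.11   0.053 ] 0.0007587802017263259
blue [405.7455 308.6455] [400 303  12  12 110] [342.7816 210.069 ] [337 206  12   9  87] top [0.436  0.0297 0.055 ] scene [0.4365 0.0315 0.055 ] tri [0.436  0.0296 0.0536] 0.00033337950317805686
green [388.7683 253.7317] [382 249  13  10  82] [303.4828 164.5517] [296 159  16  11  87] top [0.5473 0.0879 0.243 ] scene [0.548  0.0914 0.243 ] tri [0.5474 0.0879 0.2409] 0.0007176998264774842
```

View pics/crop.png

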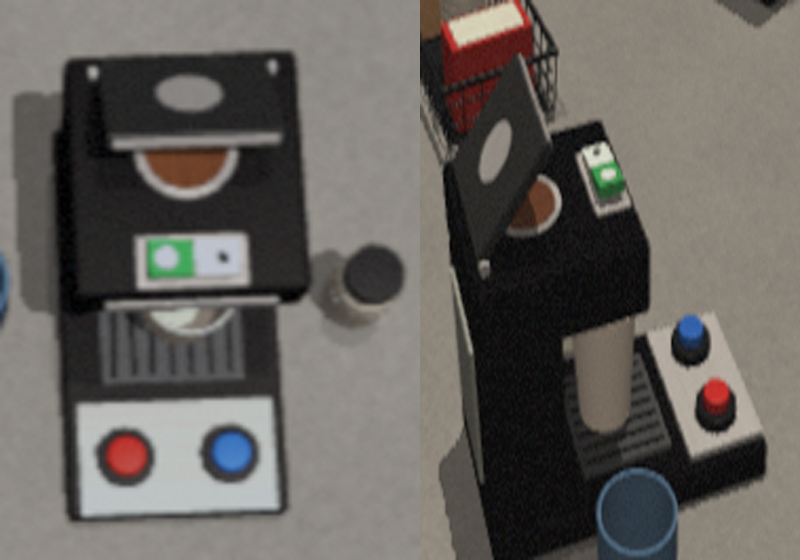

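```bash
cat >> h.py <<'E'
from scipy.spatial.transform import Rotation as Ro
red,blue=np.array([.4336,.1100]),np.array([.4360,.0297])
Y=(red-blue)/np.linalg.norm(red-blue); X=np.array([Y[1],-Y[0]]); O=(red+blue)/2+.15*X
def W(x,y,z): return np.r_[O+x*X+y*Y,z]
yv=np.r_[Y,0];zv=np.array([0,0,-1.]);ROT=Ro.from_matrix(np.c_[np.cross(yv,zv),yv,zv]).as_rotvec()
def arc(p): return W(.1-.05*np.cos(p)+.012*np.sin(p),0,.232+.05*np.sin(p)+.012*np.cos(p))
E
python3 - <<'E'
from h import *
np.set_printoptions(precision=4,suppress=True)
t,s=r.get_image("top"),r.get_image("scene")
p,e=tri(t,(393.7,206.3),s,(250.5,156.1)); q=p[:2]-O
print("O",O,"disc local",q@X,q@Y,p[2],e); print([ (a,arc(a)) for a in(.8,1.)])
r.gripper_close(10)
q0=r.get_tool_pos(); r.line_to([q0[0],q0[1],.42],v=.25)
S=arc(1.35); print("start",S, r.ik(S,ROT))
r.goto([S[0],S[1],.42],ROT)
r.line_to(S+[0,0,.02],v=.12)
print(r.get_tool_pos(),r.get_ft_force(),r.get_time_s(),r.get_joint_positions())
for n in("scene","top"): d=r.get_image(n);cv2.imwrite(f"pics/{n}1.png",d["img"][:,:,::-1]); print(proj(d,r.get_tool_pos()))
a=cv2.imread("pics/scene1.png")[60:260,180:400];b=cv2.imread("pics/top1.png")[140:340,300:500]
cv2.imwrite("pics/c1.png",np.hstack([cv2.resize(a,(440,400)),cv2.resize(b,(360,400))]))
E
```

```text
O [0.5847 0.0743] disc local 0.07102752584088924 0.0002244160771988071 0.2750774735768701 0.0006279368880460612
[(0.8, array([0.6585, 0.0765, 0.2762])), (1.0, array([0.6678, 0.0768, 0.2806]))]
start [0.6854 0.0773 0.2834] [-0.4543  0.479   0.4269  1.1823 -0.1923  1.5187  1.5402]
[0.6858 0.0774 0.3044] [ 0.1535  0.3124 -0.2579] 6.2833 [-0.4522  0.4769  0.4316  1.1424 -0.1933  1.5592  1.5389]
(np.float64(234.3259928585457), np.float64(145.96131144514885))
(np.float64(394.2319681828111), np.float64(190.65011709107756))
```

View pics/c1.png

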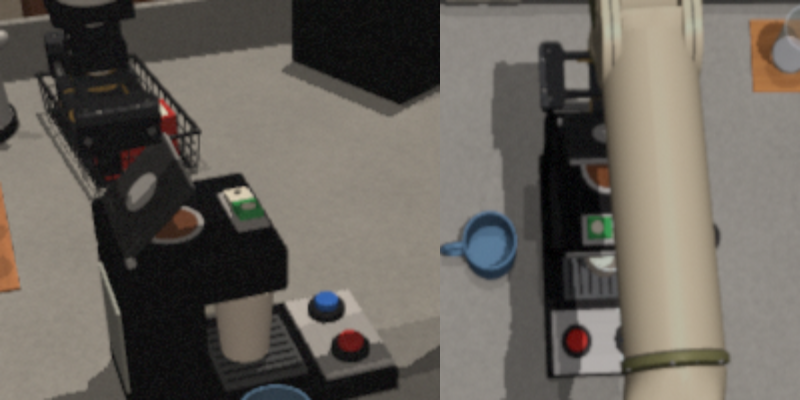

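The lid stands open at about 0.87 rad, and the fingers are behind and above it, clear of the front edge. I'll sweep along the hinge arc.

```bash
python3 - <<'E'
from h import *
np.set_printoptions(precision=4,suppress=True)
for p in (1.35,1.15,.95,.75,.55,.35,.2,.1,.03):
    r.line_to(arc(p),v=.05); print(p,r.get_tool_pos()[2],r.get_ft_force())
z=arc(0)[2]
while z>.236:
    r.line_to(W(.05,0,z),v=.03); f=r.get_ft_force(); print(z,r.get_tool_pos()[2],f)
    if f[2]>9: break
    z-=.0015
r.pause(.15); print(r.get_time_s())
r.line_to(W(.05,0,.30),v=.12); r.goto(W(-.036,.021,.30),ROT)
for n in("scene",): d=r.get_image(n);cv2.imwrite(f"pics/{n}2.png",cv2.resize(d["img"][60:280,180:400],(600,600))[:,:,::-1])
print(r.get_tool_pos(),r.get_time_s())
E
```

```text
1.35 0.28325286985658377 [-0.5164  0.604   0.1368]
1.15 0.2830058016072781 [-0.829  -0.2102  0.5092]
0.95 0.279757047900602 [-0.3118  0.0791  0.5001]
0.75 0.27491648785144146 [0.6325 1.5019 0.5634]
0.55 0.26821097464706617 [-0.0132 -0.3196  0.4718]
0.35 0.2600322413015865 [ 0.4422  0.1705 -0.245 ]
0.2 0.25323922800847687 [-0.0318 -0.4091  0.7536]
0.1 0.24851551428678362 [ 0.5973 -0.6727  0.6996]
0.03 0.24519864192862426 [-0.5475 -0.1893 -0.2639]
0.24400000000000002 0.24452800531646804 [-0.4696  0.6841  5.1704]
0.24250000000000002 0.2444179290097392 [-5.2664 -0.5385 13.6949]
10.175
[0.548  0.0943 0.2995] 11.3
```

View pics/scene2.png

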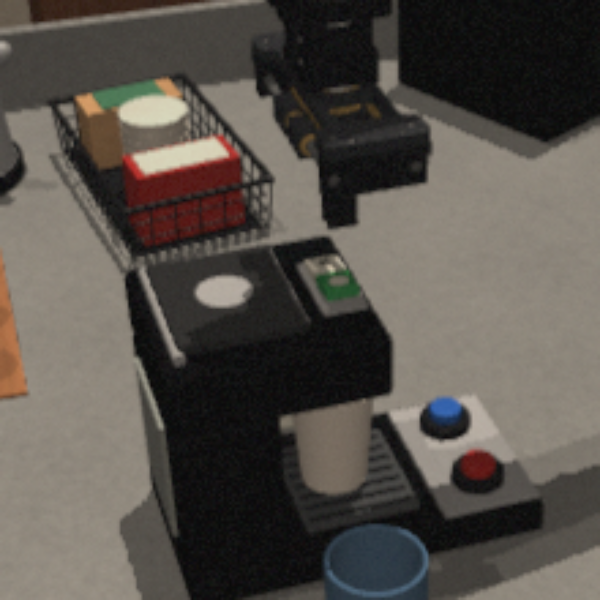

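The lid is shut flat. Next is the rocker's green end, checked by height and force.

```bash
cat >> h.py <<'E'
def press(x,y,z,zmin,fmax):
    while z>zmin:
        r.line_to(W(x,y,z),v=.03); f=r.get_ft_force(); tz=r.get_tool_pos()[2]; print(round(z,4),round(tz,4),f.round(1))
        if f[2]>fmax: break
        z-=.0015
    r.pause(.2); print("hold",r.get_tool_pos(),r.get_ft_force())
E
python3 - <<'E'
from h import *
r.line_to(W(-.036,.021,.254),v=.1)
press(-.036,.021,.250,.235,10)
r.line_to(W(-.036,.021,.30),v=.12)
r.line_to(W(-.15,.04,.30),v=.15)
d=r.get_image("scene");cv2.imwrite("pics/scene3.png",cv2.resize(d["img"][60:280,180:400],(600,600))[:,:,::-1])
print(r.get_tool_pos(),r.get_time_s())
E
```

```text
0.25 0.2502 [ 0.4 -0.1  1.2]
0.2485 0.2486 [-0.1 -0.9  0.5]
0.247 0.247 [-0.   0.1  1.3]
0.2455 0.2454 [0.1 0.3 1.2]
0.244 0.2439 [0.1 0.6 1.4]
0.2425 0.2425 [-0.4  2.9  2.2]
0.241 0.2418 [-2.3  2.5  9.1]
0.2395 0.2416 [-6.9  2.5 18.2]
hold [0.54838109 0.09462394 0.24162962] [-6.08910544  2.08476333 17.77011244]
[0.43417843 0.10958631 0.29979746] 15.7667
```

View pics/scene3.png

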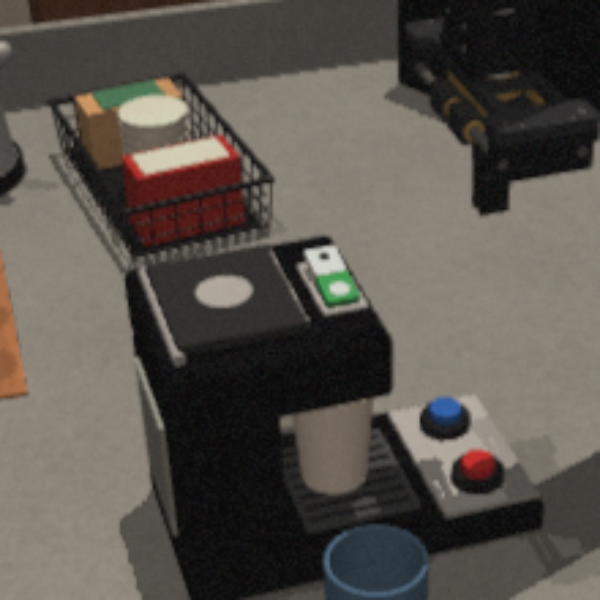

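The green end bottomed out at 241.6 mm, and the picture shows the white end raised. Now the red brew button.

```bash
python3 - <<'E'
from h import *
print(r.ik(W(-.15,.04,.05),ROT))
r.line_to(W(-.15,.04,.12),v=.15); print(r.get_ft_force())
r.line_to(W(-.15,.04,.062),v=.08)
press(-.15,.04,.0575,.047,9)
r.line_to(W(-.15,.04,.12),v=.1)
r.line_to(W(-.15,.04,.33),v=.2)
for n in("scene","top"): d=r.get_image(n);cv2.imwrite(f"pics/{n}4.png",d["img"][:,:,::-1])
print(r.get_tool_pos(),r.get_time_s())
E
```

```text
[-0.69501788  0.12587621  0.36493305  2.11905514 -0.05697431  0.90566034
  1.30313633]
[ 0.46710607 -0.51337581 -0.79081017]
0.0575 0.0576 [ 0.7 -0.   0.2]
0.056 0.0561 [-0.4  0.1  2.1]
0.0545 0.0546 [0.7 1.4 0.2]
0.053 0.053 [1.1 0.1 2.2]
0.0515 0.0516 [ 1.3 -1.   3.7]
0.05 0.0511 [-4.8 -2.4 21.6]
hold [0.43386498 0.10994055 0.05108255] [-4.87866626 -2.35745881 21.53948116]
[0.43321111 0.10970276 0.32893362] 21.8917
```

View pics/scene4.png

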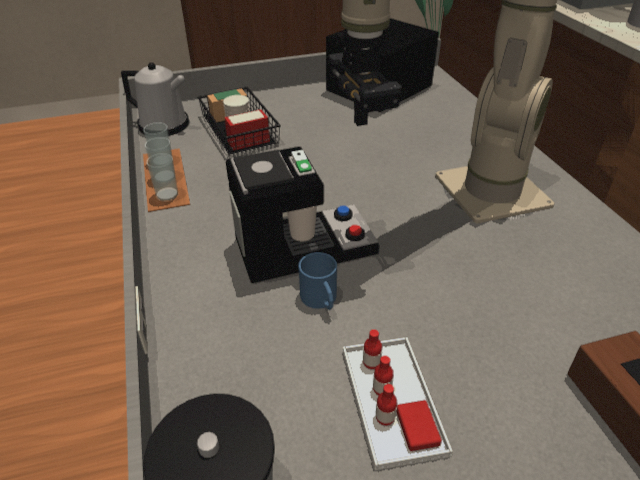

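The button bottomed at 51 mm and has sprung back. The lid is shut, the green end is down, everything else is where it was, and the arm is clear.

```bash
python3 -c "
from bench import r
print(r.job_done())"
```

```text
the job is handed in; nothing more can be done
None
```

I shut the lid, pressed the rocker's green end down, and pressed and released the red brew button, then handed the job in at about 22 s of the 42 s allowed; no verdict came back, but the last picture showed nothing else disturbed.

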